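Change the condenser in the leak-test cradle for the size that fits

ROBOT

A 7-joint arm with a two-finger parallel gripper is mounted at the origin on the work surface. World frame = base frame: x ahead of the robot, y to its left, z up, the work surface at z = 0. Lengths are in m, angles in degrees, forces in N, time in s.
With the tool pointing down it reaches from about 0.425 to 0.875 m from the base axis. Payload 4.7 kg.
Tool frame: the origin (TCP) lies at the very end of the fingers, on their centre line; the grasp point (between the pads) lies 19 mm behind it; z points along the fingers, y is the line along which they close (so a half turn about z gives the same grasp; the last joint's range is limited). The gripper opens to 87 mm and grips with 3 to 60 N. Pads are 19 mm wide; open, the fingers measure 117 mm over their backs; the gripper's body (75 mm by 190 mm) begins 51 mm behind the grasp point.
Start: joints at [-73.161, 18.392, -4.016, 83.108, 1.295, 78.541, -3.26], TCP at [0.18, 0.625, 0.223] pointing down, gripper open.
Joint ranges: [-163.93, 163.93], [-17.29, 119.83], [-79.2, 71.16], [3.27, 140.29], [-89.18, 269.18], [5.43, 117.66], [-154.24, 154.24]. Speed limits (degrees/s): [147.25, 147.25, 180, 180, 180, 180, 180].

INTERFACE

Orientations are given as [roll, pitch, yaw] about the fixed x, y, z axes, in that order (R = Rz(yaw) Ry(pitch) Rx(roll)).
In Python, from cell import get_obs, cams, ticket, finder gives the robot as it stands.
- The arm moves only by the shell command python3 -m creep 'ROWS' [FORCE]. ROWS is text: rows parted by semicolons, each of 5 numbers parted by spaces: the shift along the world's x, y, z in m, then the turn about the world's z in degrees, then the finger opening in m, from 0 to 0.087. A call has 1 to 8 rows; each row shifts and turns the commanded pose from where the row before left it; what a row does not reach is not made up. A row lasts 1/8 s, in which the tool goes at most 62.5 mm and 10.7 degrees, less where a joint would pass 70% of its speed; a pose out of reach is approached as far as the arm can. A call with a gripper value outside its range is refused whole. The fingers move at their own pace and stop on an object; FORCE is the grip in N (left out, the last holds). Time passes only in rows, so rows that do not move let the fingers close. It gives the time, the measured TCP pose, the force, the opening and the grip force at its end, in the units of the state.
- get_obs(): the state, without advancing time (a new reading comes with each control period).
- cams.read_camera(name): name is "scene" or "top" or "wrist"; returns the picture (384x512x3 uint8, red, green, blue); there is no depth.
- cams.calibration(name): a dict with "fx", "fy", "cx", "cy" (pixels), "extrinsics" (4x4, takes a point from world to camera coordinates). Camera axes: x right, y down, z forward; pixel columns grow to the right and rows downward; lengths in m; the calibration is good to about 2 mm. A picture is of the moment at which its call begins: read the wrist's pose just before it. calibration takes no time and is no camera call; for the wrist camera it gives the pose at the moment of the call.
- ticket.sign_off(): hands the job in; it is judged then, once.
Trained networks look in the newest picture that a camera, given by its name, has taken for a name from the list of things; names that differ only in an ending like _2 or _b are one class to them, and where a whole thing is asked for, a point or a joint stands for the part that bears it (a point fixed in the world has none). Each returns a list of dicts, best first, with "p" (0 to 1); they miss things now and then, are a little off and sometimes report something else, mostly with a low value. They report only what shows in the picture. A call takes as long as a camera call. They do not tell look-alikes from the thing itself.
- finder.masks_of(name, camera): "mask" (384x512 bool, what is visible of it) and "xy" ([column, row] in pixels, amid what is visible of it).
- finder.tip_of(name, camera): "xy" ([column, row] in pixels: a listed point, or the origin of a listed thing).
The state is a dict: "time_s": time; "qpos": joint angles; "joint_velocities": joint speeds; "effort": joint torques, N m; "tool_pos": TCP position; "tool_rot": TCP orientation; "force": force on the tool from outside, world axes, zero at the start; "wrist_torque": the same for the moment, N m; "grip_width": finger opening in m; "grasp_force": force on a finger pad.
Only numpy, scipy, OpenCV 4.12 (cv2) and the standard library are available. Lean on these libraries where they do the work, as an engineer would, in place of code of your own. Each camera call takes 0.05 s, during which the arm holds its last target. There are 200 camera calls.

TASK

The short glass condenser left in the leak-test cradle is the wrong size: take it out and lay it in the grey tray, then pick from the blue mat the one condenser that fills the free length between the cradle's end wall and the orange stop block standing in the bay (with only a little play) and lay it down flat in the bay, square between the side rails. It is all glass, so set things down without dropping them; leave the other two spare condensers where they lie and do not knock the flask, beaker, bottle or stand.

Things in the scene. Friction and masses are not known exactly. Their poses are not given: they have to be found in the camera images.
- cradle: Fixed cradle, plate 231x140x10 mm (y -32..108). Origin: underside, below bay middle. Bay along x: 195 mm (x -97.5..97.5) between grey end walls (12 thick, top z 42), 46 wide between side rails (6 thick, top z 16), floor z 10. Stop block at its +x end; free length = x -97.5 to the block, 10 mm more than the condenser that belongs there. Unused blocks (top z 40) parked at y 64..100, bolted.
- stop_20: Orange stop block 20 mm long, 36 wide, 30 high, bolted down. One of the three stands in the cradle's bay against its +x end wall, two are parked beside it. Origin: underside of its end face towards the cradle's +x; it reaches 20 mm from there along -x. In the bay the origin is at cradle (97.5, 0, 10) mm; parked at y = 82 mm.
- stop_50: Orange stop block 50 mm long, 36 wide, 30 high, bolted down. One of the three stands in the cradle's bay against its +x end wall, two are parked beside it. Origin: underside of its end face towards the cradle's +x; it reaches 50 mm from there along -x. In the bay the origin is at cradle (97.5, 0, 10) mm; parked at y = 82 mm.
- stop_80: Orange stop block 80 mm long, 36 wide, 30 high, bolted down. One of the three stands in the cradle's bay against its +x end wall, two are parked beside it. Origin: underside of its end face towards the cradle's +x; it reaches 80 mm from there along -x. In the bay the origin is at cradle (97.5, 0, 10) mm; parked at y = 82 mm.
- cond_75: The wrong one, which lies in the cradle's bay at the start. Glass condenser lying down, 75 mm long: clear round barrel 28 mm in diameter, pink coil inside, a black square cap 36 x 36 x 14 (long) mm on each end. Origin: middle of the barrel's axis, 18 mm above what it lies on; x along its length (ends alike). 0.07 to 0.27 kg.
- cond_105: Spare, one of three that lie side by side on the blue mat in any order. Glass condenser lying down, 105 mm long: clear round barrel 28 mm in diameter, pink coil inside, a black square cap 36 x 36 x 14 (long) mm on each end. Origin: middle of the barrel's axis, 18 mm above what it lies on; x along its length (ends alike). 0.07 to 0.27 kg.
- cond_135: Spare, one of three that lie side by side on the blue mat in any order. Glass condenser lying down, 135 mm long: clear round barrel 28 mm in diameter, pink coil inside, a black square cap 36 x 36 x 14 (long) mm on each end. Origin: middle of the barrel's axis, 18 mm above what it lies on; x along its length (ends alike). 0.07 to 0.27 kg.
- cond_165: Spare, one of three that lie side by side on the blue mat in any order. Glass condenser lying down, 165 mm long: clear round barrel 28 mm in diameter, pink coil inside, a black square cap 36 x 36 x 14 (long) mm on each end. Origin: middle of the barrel's axis, 18 mm above what it lies on; x along its length (ends alike). 0.07 to 0.27 kg.
- tray: Fixed grey open return tray 160 x 130 mm, 40 mm high, walls and floor about 4 mm thick; origin under its centre, z up, x along its longer side.
- mat: Fixed blue rubber mat 210 x 270 mm, 3 mm thick; origin under its centre. The three spares lie on it roughly along its x, about 100 mm apart.
- flask: Bystander: green-tinted conical flask, 82 mm in diameter at the foot, 140 mm high, loose; origin under its centre.
- beaker: Bystander: clear beaker 72 mm in diameter, 95 mm high, loose; origin under its centre.
- bottle: Bystander: amber bottle with black cap, 44 mm in diameter, 110 mm high, loose; origin under its centre.
- stand: Bystander, fixed: lab stand, dark foot 100 x 130 x 12 mm, steel rod 12 mm in diameter up to 272 mm, a clamp boss at 215 mm with a bar that sticks out 100 mm along the stand's x (away from the robot). Origin under the rod.
Mind the look-alikes: they are no part of the job. Leave any green look-alike of the cond_75 alone.

How it is judged:
By the outcome, as a careful person would: the job done as asked, in the order asked, and still so for the second after the job is handed in, with the robot touching nothing.
It also fails if it takes over 72 s, if anything falls off the work surface, if the arm or the gripper's body presses on something with over 40 N, if the wrist force passes 120 N, or if a joint passes its speed limit or range.

## Working session

There is one attempt and no reset: what is moved stays moved. The work goes in short steps, Python scripts to look and compute and a shell command to move; the robot and the scene stay as the last step left them, time stands still between calls to the robot, and variables do not carry over. Pictures are saved under pics/ and viewed, at most 10 in all, crops included, and the job is handed in when it is done.

```bash
mkdir -p pics; ls
python3 - <<'E'
from cell import get_obs,cams,ticket,finder
import cv2,numpy as np
o=get_obs();print(o['time_s'],o['tool_pos'],o['tool_rot'],o['grip_width'])
for c in('scene','top'):
    im=cams.read_camera(c);cv2.imwrite(f'pics/{c}0.png',im[:,:,::-1])
    k=cams.calibration(c);print(c,k['fx'],k['cx'],k['cy'],np.round(np.linalg.inv(k['extrinsics']),3).tolist())
E
```

```text
pics
0.0 [0.17939286 0.62417993 0.22146257] [-1.79889695e+02  5.83310047e-03  1.63970455e+02] 0.08701732108141627
scene 491.7409276621692 253.43642633235677 197.01895308663993 [[-0.8, 0.381, -0.464, 1.171], [0.6, 0.496, -0.628, 0.796], [-0.009, -0.78, -0.625, 0.843], [0.0, 0.0, 0.0, 1.0]]
top 447.706933785916 262.52580618868944 191.956614268768 [[-0.015, -0.992, 0.122, 0.438], [-1.0, 0.016, 0.008, -0.017], [-0.01, -0.121, -0.993, 1.217], [0.0, 0.0, 0.0, 1.0]]
```

View pics/top0.png

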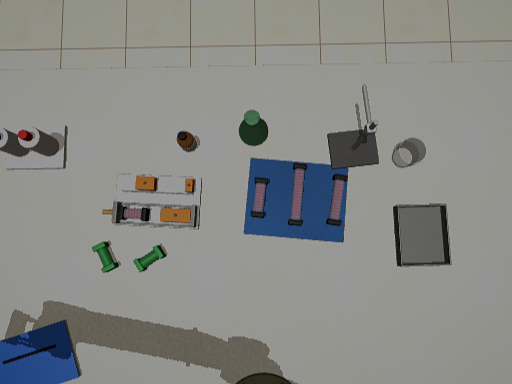

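View pics/scene0.png

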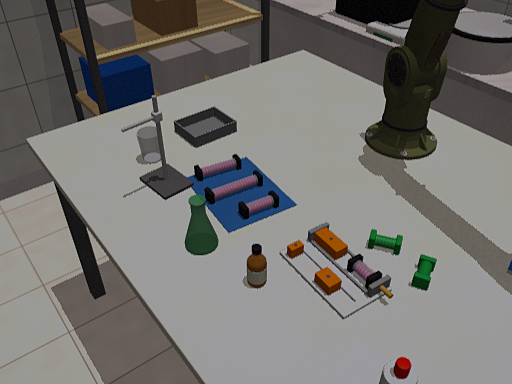

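The top view shows the cradle bay at (155,213), with the cond_75 at (133,213) and an orange block at (175,215) that looks like the 80. The parked blocks are at (146,183) and (189,185). The spares lie at (260,197), (298,193) and (338,199), the tray is at (422,236), and the green look-alikes are at (105,257) and (150,258).

Candidates for cond_75 are (133,213), pink and in the bay, which is the one I want, and the two green ones. For cond_105 they are the spares at (260,197), (298,193) and (338,199). I'll measure them next.

```bash
cat > h.py <<'E'
from cell import get_obs,cams,ticket,finder
import cv2,numpy as np
def toplane(px,z,k):
    px=np.atleast_2d(px).astype(float);T=np.linalg.inv(k['extrinsics'])
    d=np.c_[(px[:,0]-k['cx'])/k['fx'],(px[:,1]-k['cy'])/k['fy'],np.ones(len(px))]@T[:3,:3].T
    return (T[:3,3]+d*((z-T[2,3])/d[:,2])[:,None])[:,:2]
def proj(P,k):
    c=np.atleast_2d(P)@k['extrinsics'][:3,:3].T+k['extrinsics'][:3,3]
    return np.c_[c[:,0]/c[:,2]*k['fx']+k['cx'],c[:,1]/c[:,2]*k['fy']+k['cy']]
def rect(mask,z,k):
    ys,xs=np.nonzero(mask); p=toplane(np.c_[xs,ys],z,k)*1000
    (cx,cy),(w,h),a=cv2.minAreaRect(p.astype(np.float32))
    if w<h: w,h,a=h,w,a+90
    return [round(float(v),1) for v in(cx,cy,w,h,(a+90)%180-90)]
E
python3 - <<'E'
from h import *
im=cams.read_camera('top');k=cams.calibration('top')
for n,z in[('cond_75',.03),('cond_105',.03),('cond_135',.03),('cond_165',.03),('stop_20',.04),('stop_50',.04),('stop_80',.04),('cradle',.01),('tray',.04),('mat',.003)]:
    for d in finder.masks_of(n,'top')[:5]:
        print(n,round(d['p'],2),np.round(d['xy']),d['mask'].sum(),rect(d['mask'],z,k))
for n in('cradle','cond_75','tray'):
    for d in finder.tip_of(n,'top')[:2]:print(n,'tip',round(d['p'],2),np.round(d['xy'],1),toplane(d['xy'],.02 if n!='tray' else 0,k))
cv2.imwrite('pics/crop1.png',cv2.resize(im[150:280,80:360,::-1],None,fx=2.8,fy=2.8,interpolation=cv2.INTER_CUBIC))
E
```

```text
cond_75 0.85 [105. 258.] 370 [419.7, 410.2, 76.6, 43.1, 24.8]
cond_75 0.77 [298. 195.] 719 [579.9, -100.4, 169.8, 37.9, -6.4]
cond_75 0.76 [258. 200.] 427 [571.6, 2.3, 106.5, 33.2, -7.6]
cond_75 0.75 [337. 200.] 587 [562.5, -203.7, 136.9, 37.6, -8.7]
cond_75 0.73 [148. 258.] 370 [414.9, 293.8, 80.8, 36.8, -57.0]
cond_105 0.85 [105. 258.] 370 [419.7, 410.2, 76.6, 43.1, 24.8]
cond_105 0.77 [298. 195.] 719 [579.9, -100.4, 169.8, 37.9, -6.4]
cond_105 0.76 [258. 200.] 427 [571.6, 2.3, 106.5, 33.2, -7.6]
cond_105 0.75 [337. 200.] 587 [562.5, -203.7, 136.9, 37.6, -8.7]
cond_105 0.73 [148. 258.] 370 [414.9, 293.8, 80.8, 36.8, -57.0]
cond_135 0.85 [105. 258.] 370 [419.7, 410.2, 76.6, 43.1, 24.8]
cond_135 0.77 [298. 195.] 719 [579.9, -100.4, 169.8, 37.9, -6.4]
cond_135 0.76 [258. 200.] 427 [571.6, 2.3, 106.5, 33.2, -7.6]
cond_135 0.75 [337. 200.] 587 [562.5, -203.7, 136.9, 37.6, -8.7]
cond_135 0.73 [148. 258.] 370 [414.9, 293.8, 80.8, 36.8, -57.0]
cond_165 0.85 [105. 258.] 370 [419.7, 410.2, 76.6, 43.1, 24.8]
cond_165 0.77 [298. 195.] 719 [579.9, -100.4, 169.8, 37.9, -6.4]
cond_165 0.76 [258. 
[... 727 characters left out ...]
radle 0.74 [159. 199.] 3224 [569.7, 293.7, 261.4, 146.7, 85.5]
tray 0.83 [423. 237.] 3338 [463.7, -418.8, 162.2, 142.9, 1.0]
tray 0.2 [188. 141.] 295 [722.8, 194.2, 52.8, 48.6, 0.2]
mat 0.71 [188. 183.] 129 [609.6, 193.4, 38.8, 24.9, -0.9]
mat 0.61 [134. 216.] 389 [536.4, 346.0, 85.8, 38.4, 86.4]
mat 0.57 [291. 201.] 5910 [566.8, -96.5, 272.3, 213.6, 83.8]
cradle tip 0.94 [156.3 212. ] [[0.53543794 0.2792956 ]]
cradle tip 0.75 [297.7 195.9] [[ 0.57277403 -0.10122979]]
cond_75 tip 0.94 [337.2 201.7] [[ 0.55540062 -0.20669708]]
cond_75 tip 0.84 [135.6 214.1] [[0.53067037 0.33494486]]
tray tip 0.89 [421.9 235.6] [[ 0.46185808 -0.43463442]]
tray tip 0.63 [298.4 194.5] [[ 0.57884057 -0.10464465]]
```

View pics/crop1.png

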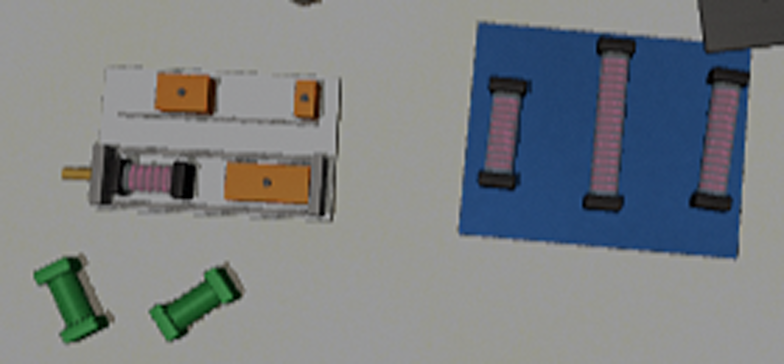

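The bay block measures 79 mm, so it is stop_80, and the free length is 115 mm. That makes cond_105 the right spare: the one measuring 106 mm at world (0.572, 0.002). The wrong one is the pink one in the bay, near (0.533, 0.338). I'll go above it and refine with the wrist camera.

```bash
python3 -m creep '0.044 -0.036 0 -9.7 0.087;0.044 -0.036 0 -9.7 0.087;0.044 -0.036 0 -9.7 0.087;0.044 -0.036 0 -9.7 0.087;0.044 -0.036 0 -9.7 0.087;0.044 -0.036 0 -9.7 0.087;0.044 -0.036 0 -9.7 0.087;0.044 -0.036 0 -9.7 0.087' 20; python3 -m creep '0 0 0 0 0.087;0 0 0 0 0.087'
cat >> h.py <<'E'
def look(name,fn,names=(),zs=()):
    o=get_obs();k=cams.calibration(name);im=cams.read_camera(name)
    if fn: cv2.imwrite(fn,im[:,:,::-1])
    print(o['time_s'],np.round(o['tool_pos'],4),np.round(o['tool_rot'],1))
    for n,z in zip(names,zs):
        for d in finder.masks_of(n,name)[:4]: print(n,round(d['p'],2),np.round(d['xy']),d['mask'].sum(),rect(d['mask'],z,k))
    return im,k
E
python3 - <<'E'
from h import *
im,k=look('wrist','pics/w1.png',('cond_75','stop_80','cradle'),(.042,.04,.03))
print(np.round(np.linalg.inv(k['extrinsics']),3).tolist(),k['fx'])
E
```

```text
time_s: 1.8
tool_pos: [0.5328, 0.3356, 0.2229]
tool_rot: [180.0, -0.0, 86.1]
force: [0.1, 0.7, 0.6]
grip_width: 0.0872
grasp_force: 0.0
time_s: 2.05
tool_pos: [0.5312, 0.3371, 0.2224]
tool_rot: [-180.0, -0.0, 86.4]
force: [-0.3, 0.2, -0.4]
grip_width: 0.0873
grasp_force: 0.0
2.05 [0.5312 0.3371 0.2224] [-180.    -0.    86.4]
cond_75 0.65 [149. 202.] 1812 [418.9, 303.6, 73.8, 46.8, -55.7]
cond_75 0.6 [140. 104.] 2431 [422.1, 415.1, 78.5, 37.6, 26.0]
stop_80 0.6 [324. 189.] 1699 [607.6, 311.1, 54.4, 40.9, 86.5]
stop_80 0.6 [250. 243.] 1109 [523.7, 232.1, 87.3, 34.8, 87.1]
cradle 0.82 [287. 180.] 12992 [563.3, 292.5, 254.4, 131.6, 86.3]
cradle 0.53 [250. 169.] 2091 [529.8, 337.0, 82.0, 36.7, 85.6]
[[0.998, -0.06, -0.019, 0.536], [-0.063, -0.96, -0.273, 0.412], [-0.002, 0.274, -0.962, 0.384], [0.0, 0.0, 0.0, 1.0]] 327.4459724865393
```

View pics/w1.png

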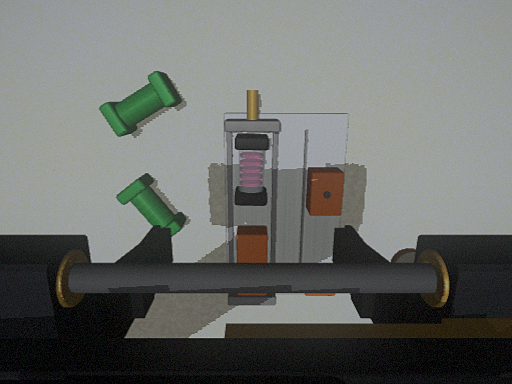

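The wrist view shows the pink condenser in the bay, barrel centre about (251,170) and caps at rows 135–150 and 187–204. The stop block's face starts at row 226, and the green ones are off to the left at (140,104) and (150,204).

```bash
cat > m.py <<'E'
from h import *
im=cv2.imread('pics/w1.png');k=cams.calibration('wrist')
def pr(n,px,z):print(n,np.round(toplane(px,z,k)*1000,1).tolist())
g=cv2.cvtColor(im,cv2.COLOR_BGR2GRAY)
for r in(157,170,182):print('row',r,g[r,222:282].tolist())
print('col252',g[112:246,252].tolist())
pr('barrel mid',[[251.5,157],[251.5,182]],.042)
pr('upper cap top outer/inner, lower cap inner/outer',[[252,135],[252,149],[252,188],[252,205]],.046)
pr('wall inner top, block face top',[[252,131]],.042);pr('block',[[236.5,226.5],[267,226.5]],.04)
pr('stop tops long',[[306,168.5],[341,168.5]],.04)
E
python3 m.py
```

```text
row 157 [161, 161, 156, 150, 153, 107, 115, 114, 116, 99, 112, 168, 164, 159, 158, 165, 152, 132, 134, 117, 108, 114, 113, 111, 108, 109, 111, 115, 114, 115, 108, 115, 121, 121, 123, 117, 114, 107, 99, 94, 105, 108, 101, 137, 163, 160, 158, 164, 163, 154, 116, 116, 112, 112, 108, 127, 165, 162, 156, 158]
row 170 [109, 116, 107, 94, 110, 81, 73, 73, 78, 73, 90, 124, 122, 116, 115, 118, 110, 102, 93, 90, 99, 102, 105, 108, 111, 110, 112, 113, 114, 109, 114, 112, 113, 116, 114, 123, 116, 112, 100, 87, 96, 105, 110, 116, 112, 109, 107, 116, 112, 105, 69, 73, 72, 70, 69, 95, 117, 114, 114, 114]
row 182 [115, 116, 101, 90, 105, 97, 73, 75, 72, 64, 85, 123, 117, 114, 114, 120, 114, 94, 79, 85, 94, 101, 103, 100, 101, 100, 98, 97, 100, 98, 94, 99, 101, 101, 95, 98, 94, 93, 87, 81, 84, 109, 119, 116, 113, 110, 112, 114, 117, 100, 61, 75, 71, 70, 74, 96, 113, 115, 117, 114]
col252 [139, 138, 141, 141, 136, 137, 140, 149, 59, 99, 127, 123, 120, 122, 123, 121, 119, 116, 113, 89, 122, 105, 38, 40, 46, 36, 51, 62, 62, 62, 57, 60, 59, 54, 54, 57, 50, 32, 138, 140, 103, 102, 99, 109, 108, 108, 111, 98, 101, 100, 104, 111, 110, 110, 96, 99, 100, 103, 114, 107, 111, 99, 99, 102, 99, 107, 115, 114, 102, 103, 94, 101, 114, 110, 112, 92, 89, 92, 91, 91, 101, 39, 40, 35, 40, 45, 41, 44, 41, 41, 37, 39, 31, 61, 115, 111, 111, 113, 107, 111, 106, 108, 110, 106, 110, 110, 111, 107, 111, 104, 106, 109, 113, 79, 43, 51, 47, 55, 35, 53, 42, 44, 52, 67, 73, 69, 73, 75, 65, 66, 70, 69, 70, 71]
barrel mid [[530.0, 355.5], [528.3, 328.4]]
upper cap top outer/inner, lower cap inner/outer [[531.9, 378.8], [531.0, 364.4], [528.5, 322.7], [527.4, 303.6]]
wall inner top, block face top [[532.1, 382.4]]
block [[508.3, 277.3], [542.6, 275.3]]
stop tops long [[587.4, 339.2], [624.8, 337.0]]
```

```bash
python3 -m creep '-0.001 0.004 -0.04 0 0.055;0 0 -0.04 0 0.055;0 0 -0.04 0 0.055;0 0 -0.03 0 0.055;0 0 -0.02 0 0.055;0 0 -0.02 0 0.055;0 0 -0.008 0 0.055;0 0 0 0 0.055'; python3 -m creep '0 0 -0.004 0 0.055;0 0 0 0 0.055'
```

```text
time_s: 3.25
tool_pos: [0.5306, 0.3408, 0.0245]
tool_rot: [-180.0, 0.0, 86.4]
force: [0.1, 0.2, -0.2]
grip_width: 0.0549
grasp_force: 0.0
time_s: 3.5
tool_pos: [0.5308, 0.3409, 0.021]
tool_rot: [180.0, -0.0, 86.4]
force: [-0.2, -0.4, -0.3]
grip_width: 0.0552
grasp_force: 0.0
```

```bash
python3 -m creep '0 0 0 0 0.035;0 0 0 0 0.02;0 0 0 0 0.02;0 0 0 0 0.02;0 0 0 0 0.02;0 0 0 0 0.02' 20; python3 -m creep '0 0 0.005 0 0.02;0 0 0.015 0 0.02;0 0 0.03 0 0.02;0 0 0.03 0 0.02;0 0 0.03 0 0.02;0 0 0.03 0 0.02;0 0 0 0 0.02'
```

```text
time_s: 4.25
tool_pos: [0.5305, 0.3408, 0.0207]
tool_rot: [180.0, -0.0, 86.4]
force: [0.3, -0.1, 1.3]
grip_width: 0.0277
grasp_force: 20.0
time_s: 5.12
tool_pos: [0.5325, 0.3417, 0.1645]
tool_rot: [179.7, -0.3, 86.4]
force: [1.2, 0.3, -2.1]
grip_width: 0.0272
grasp_force: 20.0
```

```bash
python3 -m creep '-0.002 -0.02 0.01 0 0.02;-0.004 -0.04 0.01 0 0.02;-0.005 -0.05 0 0 0.02;-0.005 -0.05 0 0 0.02;-0.005 -0.05 0 0 0.02;-0.005 -0.05 0 0 0.02;-0.005 -0.05 0 0 0.02;-0.005 -0.05 0 0 0.02'; python3 -m creep '-0.005 -0.05 0 0 0.02;-0.005 -0.05 0 0 0.02;-0.005 -0.05 0 0 0.02;-0.005 -0.05 0 0 0.02;-0.005 -0.05 0 0 0.02;-0.005 -0.05 0 0 0.02;-0.005 -0.04 0 0 0.02;0 0 0 0 0.02'
python3 -m creep '0 0 0 0 0.02;0 0 0 0 0.02'
python3 - <<'E'
from h import *
look('wrist','pics/w2.png',('tray',),(.04,))
E
```

```text
time_s: 6.12
tool_pos: [0.4926, -0.0222, 0.1797]
tool_rot: [-179.9, 0.0, 86.3]
force: [0.7, -0.9, -1.0]
grip_width: 0.0274
grasp_force: 20.0
time_s: 7.12
tool_pos: [0.4553, -0.3637, 0.1799]
tool_rot: [-179.8, 0.1, 85.9]
force: [0.1, 0.4, -0.9]
grip_width: 0.0273
grasp_force: 20.0
time_s: 7.38
tool_pos: [0.4597, -0.3577, 0.1802]
tool_rot: [-180.0, -0.1, 86.5]
force: [0.0, 0.7, -1.0]
grip_width: 0.0277
grasp_force: 20.0
7.375 [ 0.4597 -0.3577  0.1802] [-1.80e+02 -1.00e-01  8.65e+01]
tray 0.64 [297. 204.] 5502 [460.7, -394.0, 158.1, 85.4, 0.5]
tray 0.27 [250. 230.] 7440 [455.8, -433.9, 161.3, 77.6, 86.1]
```

View pics/w2.png

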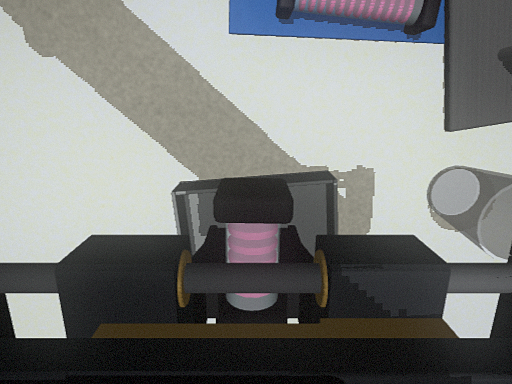

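The condenser is held and the tray's near edge is at row ~180. The tray centre comes to (0.461, -0.425).

```bash
python3 -m creep '0.001 -0.034 0 0 0.02;0 -0.033 0 0 0.02;0 0 -0.03 0 0.02;0 0 -0.04 0 0.02;0 0 -0.03 0 0.02;0 0 -0.03 0 0.02;0 0 -0.02 0 0.02;0 0 -0.01 0 0.02'; python3 -m creep '0 0 0 0 0.02;0 0 -0.002 0 0.02;0 0 -0.002 0 0.02;0 0 0 0 0.02'
```

```text
time_s: 8.48
tool_pos: [0.4606, -0.4255, 0.0196]
tool_rot: [-180.0, -0.0, 86.4]
force: [0.8, -0.2, -1.1]
grip_width: 0.0273
grasp_force: 20.0
time_s: 8.98
tool_pos: [0.4607, -0.4263, 0.0169]
tool_rot: [180.0, 0.0, 86.4]
force: [-0.1, 0.5, -1.4]
grip_width: 0.0271
grasp_force: 20.0
```

```bash
python3 -m creep '0 0 -0.001 0 0.02;0 0 0 0 0.02;0 0 -0.001 0 0.02;0 0 0 0 0.02'; python3 -m creep '0 0 -0.001 0 0.02;0 0 0 0 0.02'
```

```text
time_s: 9.48
tool_pos: [0.4606, -0.4263, 0.0147]
tool_rot: [180.0, 0.0, 86.4]
force: [0.0, 0.4, -0.8]
grip_width: 0.0272
grasp_force: 20.0
time_s: 9.72
tool_pos: [0.4606, -0.4263, 0.0146]
tool_rot: [180.0, -0.0, 86.4]
force: [-2.0, 2.2, 6.4]
grip_width: 0.0275
grasp_force: 20.0
```

```bash
python3 -m creep '0 0 0 0 0.035;0 0 0 0 0.05;0 0 0 0 0.05;0 0 0.03 0 0.05;0 0 0.04 0 0.05;0 0 0.05 0 0.05;0 0 0.05 0 0.05;0 0 0.035 0 0.05'; python3 -m creep '0.01 0.04 0 10 0.087;0.01 0.05 0 10 0.087;0.01 0.05 0 10 0.087;0.01 0.05 0 10 0.087;0.01 0.05 0 10 0.087;0.01 0.05 0 10 0.087;0.01 0.05 0 10 0.087;0.01 0.05 0 10 0.087'; python3 -m creep '0.01 0.035 0 6 0.087;0 0 0 0 0.087;0 0 0 0 0.087'
python3 - <<'E'
from h import *
look('wrist','pics/w3.png',('cond_105',),(.032,))
look('top','pics/top3.png')
E
```

```text
time_s: 10.72
tool_pos: [0.4608, -0.4269, 0.2211]
tool_rot: [179.9, 0.1, 86.4]
force: [0.5, 0.3, -0.2]
grip_width: 0.05
grasp_force: 0.0
time_s: 11.72
tool_pos: [0.5406, -0.0347, 0.2187]
tool_rot: [180.0, 0.0, 166.7]
force: [0.3, -0.5, 0.7]
grip_width: 0.0868
grasp_force: 0.0
time_s: 12.1
tool_pos: [0.5504, -0.0023, 0.2184]
tool_rot: [-180.0, -0.0, 172.3]
force: [0.3, -0.3, 0.1]
grip_width: 0.0869
grasp_force: 0.0
12.1 [ 0.5504 -0.0023  0.2184] [-180.    -0.   172.3]
cond_105 0.76 [172. 189.] 3412 [569.4, -95.5, 157.4, 42.4, -5.8]
cond_105 0.58 [ 78. 188.] 3364 [558.3, -191.2, 139.2, 52.2, -3.1]
cond_105 0.56 [260. 180.] 2738 [567.2, 3.8, 111.0, 37.2, -7.5]
cond_105 0.56 [499.  14.] 735 [431.2, 251.4, 31.5, 25.1, 4.5]
12.2 [ 0.5503 -0.003   0.2186] [-180.     0.   172.2]
```

View pics/w3.png

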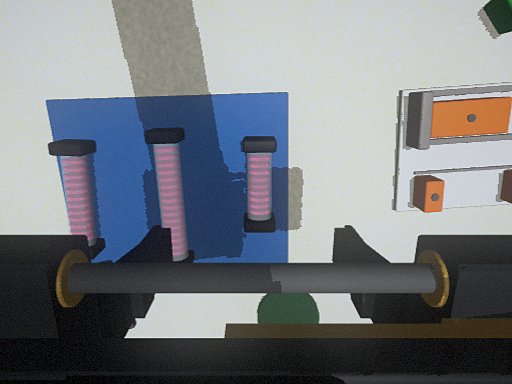

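The target spare is at (260,180), with cap edges at rows 137 and 231. Its neighbours are at (170,190) and (78,190), and the flask is at (288,305), beyond the spare. I'll work out its centre from those edges.

Run:
```python
from h import *
k=cams.calibration('wrist');g=cv2.cvtColor(cv2.imread('pics/w3.png'),cv2.COLOR_BGR2GRAY)
print('col262',g[128:160,262].tolist(),g[208:240,262].tolist())
print([g[r,236:284].tolist() for r in(165,195)])
for n,p,z in(('far edge top',[260,231],.039),('near edge base',[260,137],.003),('near edge top',[260,137],.039),('axis',[258.5,165],.035),('axis',[259.5,195],.035)):print(n,np.round(toplane(p,z,k)*1000,1))
k=cams.calibration('top');im,_=look('top',None,('cond_75','tray','cond_105'),(.022,.04,.03))
```

```text
col262 [103, 108, 102, 106, 103, 102, 108, 113, 56, 46, 38, 46, 52, 63, 77, 73, 66, 66, 63, 57, 58, 58, 50, 40, 76, 147, 132, 134, 134, 134, 147, 142] [134, 132, 131, 134, 147, 141, 145, 121, 119, 118, 120, 127, 78, 39, 32, 42, 44, 44, 46, 41, 47, 39, 37, 31, 57, 94, 92, 90, 96, 89, 87, 92]
[[90, 99, 98, 94, 90, 93, 96, 98, 83, 56, 67, 83, 107, 123, 134, 145, 151, 155, 149, 140, 145, 150, 151, 143, 143, 151, 142, 138, 142, 136, 147, 150, 131, 134, 124, 113, 100, 103, 104, 100, 104, 98, 103, 103, 100, 103, 105, 105], [61, 54, 58, 58, 54, 58, 57, 59, 55, 59, 63, 81, 97, 97, 112, 117, 123, 123, 126, 129, 134, 127, 134, 131, 130, 131, 137, 134, 128, 131, 129, 122, 119, 110, 106, 87, 63, 70, 66, 70, 66, 69, 70, 71, 68, 73, 78, 70]]
far edge top [[617.2  -2.8]]
near edge base [[517.6  11. ]]
near edge top [[513.6  10.7]]
axis [[543.3   5.3]]
axis [[576.6   2. ]]
12.25 [ 0.5504 -0.0029  0.2187] [-180.     0.   172.2]
cond_75 0.97 [106. 258.] 399 [420.1, 413.2, 77.9, 44.9, 26.0]
cond_75 0.89 [149. 258.] 408 [415.0, 296.1, 83.3, 40.0, -56.3]
cond_75 0.78 [298. 176.] 239 [580.7, -99.9, 164.3, 33.1, -5.5]
cond_75 0.68 [425. 239.] 372 [463.0, -428.7, 81.8, 34.9, 86.5]
tray 0.21 [298. 175.] 304 [577.6, -98.4, 165.9, 35.4, -6.4]
cond_105 0.97 [106. 258.] 399 [420.2, 410.4, 77.4, 44.6, 26.0]
cond_105 0.89 [149. 258.] 408 [415.2, 294.1, 82.8, 39.7, -56.3]
cond_105 0.78 [298. 176.] 239 [579.8, -99.4, 163.2, 32.9, -5.5]
cond_105 0.68 [425. 239.] 372 [462.9, -425.9, 81.3, 34.7, 86.5]
```

cond_75 lies in the tray at (0.463, -0.428), so that part is done. Next I'll grasp cond_105 near (0.568, 0.003).

```bash
python3 -m creep '0.009 0.003 -0.03 0 0.055;0.009 0.0025 -0.04 0 0.055;0 0 -0.04 0 0.055;0 0 -0.04 0 0.055;0 0 -0.03 0 0.055;0 0 -0.015 0 0.055;0 0 -0.007 0 0.055;0 0 0 0 0.055'; python3 -m creep '0 0 -0.003 0 0.055;0 0 0 0 0.055'
```

```text
time_s: 13.45
tool_pos: [0.569, 0.0042, 0.0171]
tool_rot: [180.0, 0.0, 172.4]
force: [0.2, -0.4, 0.6]
grip_width: 0.0551
grasp_force: 0.0
time_s: 13.7
tool_pos: [0.5689, 0.0043, 0.0141]
tool_rot: [180.0, 0.1, 172.4]
force: [0.1, 0.7, 0.2]
grip_width: 0.0549
grasp_force: 0.0
```

```bash
python3 -m creep '0 0 0 0 0.035;0 0 0 0 0.02;0 0 0 0 0.02;0 0 0 0 0.02;0 0 0 0 0.02;0 0 0.004 0 0.02;0 0 0.01 0 0.02;0 0 0.02 0 0.02' 20; python3 -m creep '0 0 0.03 0 0.02;0 0 0.04 0 0.02;0 0 0.04 0 0.02;0 0 0.03 0 0.02;0 0 0.02 0 0.02;-0.005 0.02 0 -6 0.02;-0.005 0.04 0 -10 0.02;-0.005 0.04 0 -10 0.02'; python3 -m creep '-0.005 0.04 0 -10 0.02;-0.005 0.04 0 -10 0.02;-0.005 0.04 0 -10 0.02;-0.005 0.04 0 -10 0.02;-0.005 0.03 0 -10 0.02;0 0.02 0 -10 0.02;0 0 0 0 0.02;0 0 0 0 0.02'
python3 - <<'E'
from h import *
look('wrist','pics/w4.png',('cond_105','stop_80','cradle'),(.2,.04,.03))
look('top','pics/top4.png')
E
```

```text
time_s: 14.7
tool_pos: [0.5679, 0.0042, 0.0477]
tool_rot: [-180.0, -0.1, 172.4]
force: [-0.2, -1.7, -1.2]
grip_width: 0.0274
grasp_force: 20.0
time_s: 15.7
tool_pos: [0.5534, 0.1049, 0.2084]
tool_rot: [179.9, 0.0, 146.0]
force: [1.2, 0.3, -1.6]
grip_width: 0.0272
grasp_force: 20.0
time_s: 16.7
tool_pos: [0.5289, 0.3128, 0.2079]
tool_rot: [180.0, 0.0, 86.5]
force: [0.4, 0.1, -1.0]
grip_width: 0.0276
grasp_force: 20.0
16.7 [0.5289 0.3128 0.2079] [180.    0.   86.5]
cond_105 0.77 [146. 189.] 2191 [473.8, 343.8, 37.7, 23.3, -56.1]
cond_105 0.72 [135.  80.] 2789 [475.9, 401.4, 39.8, 20.4, 26.0]
cond_105 0.67 [252. 208.] 9578 [528.3, 311.6, 109.2, 44.5, 86.5]
stop_80 0.79 [330. 172.] 1919 [607.8, 310.4, 51.5, 40.3, 86.5]
stop_80 0.62 [459. 294.] 768 [740.4, 185.6, 123.4, 28.7, -54.2]
cradle 0.69 [300. 127.] 11186 [564.6, 317.9, 205.5, 131.8, 86.5]
16.9 [0.529  0.3129 0.2079] [180.    0.   86.3]
```

View pics/w4.png

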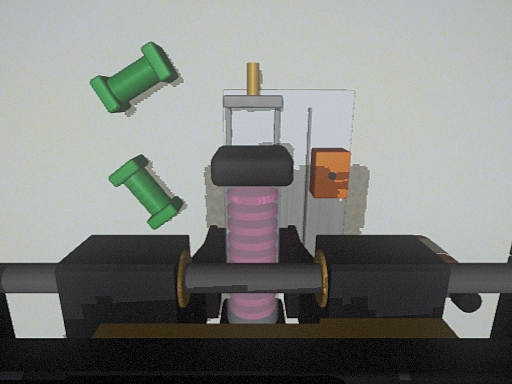

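The condenser is held over the bay and aligned with it. Its near cap spans rows 146–185, the cradle wall is at rows 96–107, and the parked 50 block is at (330,172).

Run:
```python
from h import *
k=cams.calibration('wrist');im=cv2.imread('pics/w4.png');g=cv2.cvtColor(im,cv2.COLOR_BGR2GRAY)
print('cam',np.round(np.linalg.inv(k['extrinsics'])[:3,3],4))
for c in(240,265):print('col',g[92:115,c].tolist(),'cap',g[140:194,c].tolist())
print('row102',g[102,218:290].tolist(),'row125',g[125,218:290].tolist())
print('row 215',g[165,205:300].tolist())
for n,p,z in(('cap end bottom',[253,146],.197),('cap end top',[253,151],.233),('cap inner top',[253,185.5],.233),('wall outer top',[253,97],.042),('wall inner',[253,107.5],.042),('wallL',[224,102],.042),('wallR',[283,102],.042),('stop50 top +y,-y',[330,151],.04),('',[330,197.5],.04)):print(n,np.round(toplane(p,z,k)*1000,1))
k=cams.calibration('wrist')
# predicted pixels of w1 features are in /pics/w1; block edge from w1 needs its own calib
```

```text
cam [0.5333 0.3886 0.3695]
col [199, 203, 211, 102, 129, 154, 148, 151, 147, 143, 145, 144, 143, 147, 124, 84, 150, 140, 167, 198, 199, 203, 197] cap [200, 197, 197, 197, 213, 122, 54, 56, 56, 60, 56, 56, 54, 56, 58, 53, 59, 57, 64, 63, 62, 70, 71, 74, 71, 69, 68, 73, 68, 67, 72, 66, 64, 59, 61, 56, 59, 56, 57, 60, 53, 58, 53, 52, 52, 43, 97, 128, 124, 120, 122, 123, 123, 122]
col [200, 199, 209, 121, 128, 150, 147, 149, 147, 148, 143, 146, 146, 152, 123, 90, 147, 144, 137, 206, 200, 197, 195] cap [196, 208, 145, 143, 159, 93, 55, 54, 61, 53, 53, 54, 49, 50, 56, 54, 56, 48, 58, 57, 60, 62, 63, 70, 68, 64, 66, 62, 63, 63, 59, 57, 55, 59, 57, 59, 61, 56, 57, 52, 50, 48, 50, 48, 47, 27, 96, 128, 117, 121, 119, 118, 120, 120]
row102 [200, 199, 202, 206, 175, 106, 130, 152, 144, 147, 150, 145, 150, 148, 149, 149, 150, 148, 147, 146, 146, 150, 145, 148, 148, 146, 144, 147, 149, 152, 150, 150, 150, 153, 149, 148, 148, 147, 147, 145, 150, 152, 150, 146, 149, 154, 148, 143, 148, 151, 149, 151, 146, 153, 151, 150, 149, 147, 148, 147, 145, 151, 146, 139, 107, 151, 209, 200, 192, 193, 198, 194] 
[... 310 characters left out ...]
4, 132, 159, 204, 197, 198, 200, 198, 200, 199, 199, 196]
row 215 [204, 202, 178, 130, 138, 123, 44, 61, 62, 72, 72, 76, 73, 78, 71, 75, 78, 76, 77, 73, 74, 73, 78, 74, 73, 74, 75, 73, 75, 70, 77, 70, 74, 70, 72, 69, 71, 68, 70, 68, 70, 66, 68, 67, 66, 65, 67, 62, 62, 65, 69, 69, 63, 72, 63, 65, 67, 67, 69, 66, 64, 67, 68, 61, 70, 65, 67, 68, 70, 67, 65, 66, 65, 63, 62, 64, 69, 62, 69, 68, 61, 68, 65, 60, 56, 61, 53, 37, 135, 206, 199, 196, 196, 173, 136]
cap end bottom [[532.2 365. ]]
cap end top [[532.3 367.8]]
cap inner top [[531.3 353. ]]
wall outer top [[534.  390.7]]
wall inner [[533.4 380.9]]
wallL [[505.9 387.8]]
wallR [[562.6 384.2]]
stop50 top +y,-y [[608.3 333.5]]
 [[608.4 284.4]]
```

```bash
python3 -m creep '0.002 0.0097 -0.02 0 0.02;0 0 -0.03 0 0.02;0 0 -0.03 0 0.02;0 0 -0.03 0 0.02;0 0 -0.02 0 0.02;0 0 0 0 0.02;0 0 0 0 0.02'
python3 - <<'E'
from h import *
im,k=look('wrist','pics/w5.png',('cradle',),(.03,))
cv2.imwrite('pics/w5c.png',cv2.resize(im[90:250,180:380,::-1],None,fx=3.7,fy=3.7,interpolation=cv2.INTER_CUBIC))
E
```

```text
time_s: 17.82
tool_pos: [0.5312, 0.3244, 0.0784]
tool_rot: [179.9, -0.1, 86.4]
force: [0.1, 0.1, -1.5]
grip_width: 0.0271
grasp_force: 20.0
17.825 [0.5312 0.3244 0.0784] [ 1.799e+02 -1.000e-01  8.640e+01]
cradle 0.75 [316. 142.] 18308 [563.8, 328.3, 184.5, 128.6, 86.4]
cradle 0.39 [253. 209.] 9249 [530.8, 305.3, 134.5, 53.5, 87.7]
```

View pics/w5c.png

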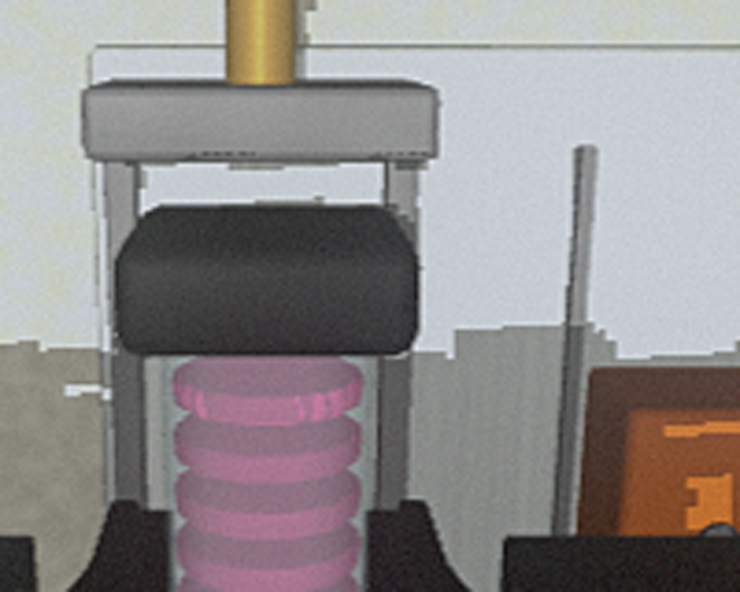

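The crop shows the cap over the bay between the rails, with a gap to the end wall: the wall's inner edge is at row 133 and the cap's end at 145.

Run:
```python
from h import *
k=cams.calibration('wrist')
q=lambda x,y:[x/3.7+180-.4,y/3.7+90-.4]
print(np.round(np.linalg.inv(k['extrinsics'])[:3,3],4))
for n,p,z in(('end bot L',q(143,207),.068),('end bot R',q(392,207),.068),('end top L',q(118,262),.104),('end top R',q(418,262),.104),('inner top',q(267,355),.104),('wall inner L',q(83,160),.042),('wall inner R',q(438,160),.042),('wall outer',q(260,85),.042),('rail inner L',q(139,190),.016),('rail inner R',q(386,190),.016),('railL',q(146,480),.016),('railR',q(381,480),.016)):print(n,np.round(toplane(p,z,k)*1000,1))
```

```text
[0.5356 0.3997 0.2408]
end bot L [[516.5 377.7]]
end bot R [[551.9 375.5]]
end top L [[517.1 376.2]]
end top R [[551.2 374.1]]
inner top [[533.3 364.2]]
wall inner L [[504.6 382.6]]
wall inner R [[562.1 379. ]]
wall outer [[534.  392.6]]
rail inner L [[510.3 374.3]]
rail inner R [[555.8 371.4]]
railL [[506.4 317.4]]
railR [[552.7 314.5]]
```

```bash
python3 -m creep '-0.001 -0.0003 -0.015 0 0.02;0 0 -0.015 0 0.02;0 0 -0.012 0 0.02;0 0 -0.008 0 0.02;0 0 -0.003 0 0.02;0 0 0 0 0.02'; python3 -m creep '0 0 -0.002 0 0.02;0 0 0 0 0.02;0 0 -0.001 0 0.02;0 0 0 0 0.02'
```

```text
time_s: 18.68
tool_pos: [0.5297, 0.3236, 0.0245]
tool_rot: [180.0, 0.0, 86.4]
force: [-0.4, -0.2, -0.9]
grip_width: 0.0274
grasp_force: 20.0
time_s: 19.18
tool_pos: [0.5295, 0.3236, 0.0216]
tool_rot: [180.0, 0.0, 86.4]
force: [-0.1, -1.2, -1.5]
grip_width: 0.0272
grasp_force: 20.0
```

```bash
python3 -m creep '0 0 -0.001 0 0.02;0 0 0 0 0.02'; python3 -m creep '0 0 -0.0005 0 0.02;0 0 0 0 0.02'
```

```text
time_s: 19.42
tool_pos: [0.5296, 0.3237, 0.0207]
tool_rot: [180.0, -0.0, 86.4]
force: [-0.8, -0.1, -1.6]
grip_width: 0.027
grasp_force: 20.0
time_s: 19.68
tool_pos: [0.5297, 0.3237, 0.0206]
tool_rot: [180.0, -0.0, 86.4]
force: [-2.0, -0.7, 4.7]
grip_width: 0.0273
grasp_force: 20.0
```

Contact with the floor. I'll release, back off and check.

```bash
python3 -m creep '0 0 0 0 0.035;0 0 0 0 0.05;0 0 0 0 0.052;0 0 0.02 0 0.052;0 0 0.04 0 0.052;0 0 0.05 0 0.052;0 0 0.05 0 0.052;0 0 0.04 0 0.052'; python3 -m creep '-0.02 0.02 0 0 0.052;-0.04 0.04 0 0 0.052;-0.04 0.04 0 0 0.052;-0.04 0.04 0 0 0.052;-0.02 0.02 0 0 0.052;0 0 0 0 0.052;0 0 0 0 0.052'
python3 - <<'E'
from h import *
im,k=look('top',None,('cond_105',),(.03,))
a=im[140:280,80:270,::-1];b=im[190:280,370:470,::-1]
a=cv2.resize(a,None,fx=4,fy=4,interpolation=cv2.INTER_CUBIC)
cv2.imwrite('pics/end.png',a)
E
```

```text
time_s: 20.68
tool_pos: [0.5302, 0.3237, 0.2242]
tool_rot: [179.8, -0.1, 86.3]
force: [0.4, 0.5, -0.6]
grip_width: 0.0517
grasp_force: 0.0
time_s: 21.55
tool_pos: [0.3711, 0.4825, 0.221]
tool_rot: [179.9, -0.0, 86.3]
force: [0.4, -0.1, 1.1]
grip_width: 0.0516
grasp_force: 0.0
21.55 [0.3711 0.4825 0.221 ] [179.9  -0.   86.3]
cond_105 0.88 [137. 215.] 510 [534.2, 324.8, 115.8, 37.4, 87.3]
cond_105 0.88 [336. 198.] 611 [563.3, -202.1, 138.2, 40.3, -10.9]
cond_105 0.86 [149. 257.] 367 [413.7, 294.4, 80.3, 38.2, -56.9]
cond_105 0.79 [297. 192.] 695 [578.7, -99.0, 167.1, 35.5, -6.4]
```

View pics/end.png

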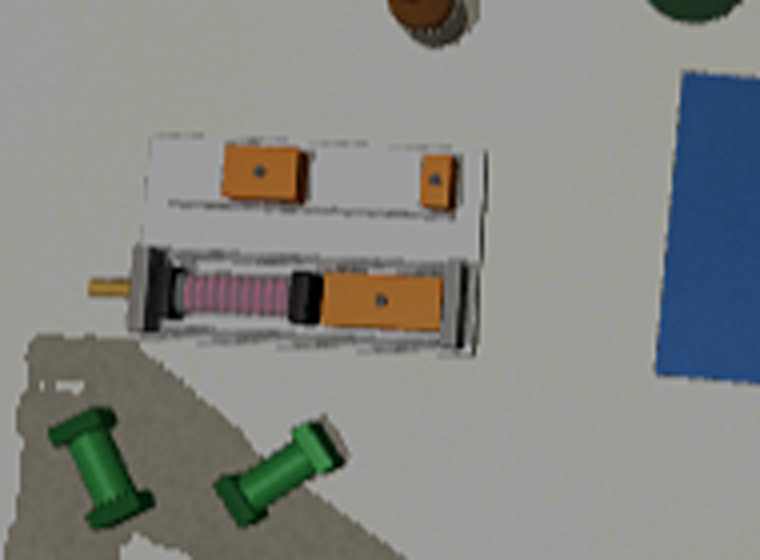

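The condenser lies flat between the end wall and the stop block, square between the rails, and the green look-alikes haven't been touched.

```bash
python3 -c "
from cell import ticket;print(ticket.sign_off())"
```

```text
the job is handed in; nothing more can be done
None
```

The job is done and handed in at about 22 s: cond_75 lies in the grey tray and cond_105 lies flat in the bay between the end wall and the 80 mm stop block; nothing else was touched.

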